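# Close the nut chopper and hold its dial at the third speed

### The arm

A 6-joint arm with a two-finger parallel gripper is mounted at the origin on a cart in front of the work surface, level with it; the furniture and walls round the work are solid. World frame = base frame: x ahead of the robot, y to its left, z up, the work surface at z = 0. Lengths are in m, angles in rad, forces in N, time in s.
With the tool pointing down it reaches from about 0.35 to 0.85 m from the base axis. Payload 8.1 kg.
Tool frame: the origin (TCP) lies at the very end of the fingers, on their centre line; the grasp point (between the pads) lies 19 mm behind it; z points along the fingers, y is the line along which they close (so a half turn about z gives the same grasp; the last joint's range is limited). The gripper opens to 93 mm and grips with 3 to 60 N. Pads are 15 mm wide; open, the fingers measure 128 mm over their backs; the gripper's body (75 mm by 188 mm) begins 65 mm behind the grasp point.
Start: joints at [1.251, 0.13, 1.488, -0, 1.523, -0.085], TCP at [0.14, 0.584, 0.219] pointing down, gripper open.
Joint ranges: [-2.96, 2.96], [-0.89, 2.26], [0.02, 2.5], [-1.34, 4.48], [0, 2.73], [-2.66, 2.66]. Speed limits (rad/s): [2.39, 2.39, 2.79, 3.14, 3.14, 3.14].

### API

Orientations are given as a rotation vector (axis times angle).
In Python, from plant import monitor, eyes, ticket gives the robot as it stands.
- The arm moves only by the tool arm_command, never from a script. Its argument "deltas" is a list that holds one entry, the list of rows, each a list of 6 numbers: the shift along the world's x, y, z in cm, then the turn, a rotation vector about the world's x, y, z in degrees. In form: [[[tx, ty, tz, rx, ry, rz], ...]]. A call has 1 to 12 rows; each row shifts and turns the commanded pose from where the row before left it; what a row does not reach is not made up. A row lasts 1/12 s, in which the tool goes at most 41.7 mm and 7.16 degrees, less where a joint would pass 70% of its speed; a pose out of reach is approached as far as the arm can. A call is refused whole if a number of a shift passes 4.17 or a number of a turn 7.16, either way. A call with a gripper value outside its range is refused whole. "gripper" is the opening, from -1 (shut) to 1 (fully open), set as the call begins (left out, the last holds). The fingers move at their own pace and stop on an object; "squeeze" is the grip in N (left out, the last holds). Time passes only in rows, so rows that do not move let the fingers close. It gives the time, the measured TCP pose, the force, the opening and the grip force at its end, in the units of the state.
- monitor.read_state(): the state, without advancing time (a new reading comes with each control period).
- eyes.read_camera(name): name is "scene" or "top" or "wrist"; returns the picture (480x640x3 uint8, blue, green, red); there is no depth.
- eyes.camera_model(name): a dict with "fx", "fy", "cx", "cy" (pixels), "k1" (the pictures are not rectified: a ray, as slopes to the right and down, at radius r is drawn at 1 + k1 r^2 times it, then the intrinsics apply), "rvec" (rotation vector, rad) and "tvec" (3), from world to camera coordinates, as OpenCV has them. Camera axes: x right, y down, z forward; pixel columns grow to the right and rows downward; lengths in m; the calibration is good to about 2 mm. A picture is of the moment at which its call begins: read the wrist's pose just before it. camera_model takes no time and is no camera call; for the wrist camera it gives the pose at the moment of the call.
- ticket.close_job(): hands the job in; it is judged then, once.
The state is a dict: "t": time; "q": joint angles; "dq": joint speeds; "joint_torque": joint torques, N m; "tool_pos": TCP position; "orientation": TCP orientation; "force": force on the tool from outside, world axes, zero at the start; "wrist_torque": the same for the moment, N m; "opening": finger opening in m; "gripper_force": force on a finger pad.
Only numpy, scipy, OpenCV 4.12 (cv2) and the standard library are available. Lean on these libraries where they do the work, as an engineer would, in place of code of your own. Each camera call takes 0.05 s, during which the arm holds its last target. There are 200 camera calls.

### The job

The chopper's bowl is loaded with hazelnuts: close it by setting the lid flat on the bowl with its tongue on the far side of the catch on the motor housing, and turn the lid clockwise until the tongue is fully home under the catch. Then let go of the lid, turn the spring-return dial clockwise past its first and second clicks to the third, and hold it there with the fingers: the job finishes with the robot still holding the dial at the third position, since it springs back to off when let go. Leave the other things on the worktop where they are.

Things in the scene. Friction and masses are not known exactly. Their poses are not given: they have to be found in the camera images.
- chopper: Compact electric chopper fixed to the worktop, white, 168 x 296 mm in plan. Origin under the middle of its footprint, on the worktop; x away from the robot at yaw 0, y left, z up. Left, at y = +78 mm, a clear bowl of hazelnuts. Right, the motor housing (x -70..70, y -138..-18 mm, deck at z = 135 mm), dial on its deck at y = -78 mm; the catch is on its face toward the bowl.
- bowl_mouth (a point): centre of the bowl's rim, in the rim's plane (chopper x 0, y +78, z 105 mm); axes are the chopper's. Bowl: outer radius 73, inner radius 69.5 mm, fixed to the chopper. The locked lid's origin lies 10 mm below this point, its +x along the chopper's -y.
- catch (a point): where tongue lies when the lid is locked (chopper x 0, y -10, z 107.5 mm, 88 mm from the bowl's axis); axes are the chopper's. A grey ledge roofs it: x -17.5..+8.5 mm of this point, underside 6 mm and top 12 mm above it, reaching from the housing to 82 mm from the bowl's axis; closed toward -x (the robot) by a stop wall with its face at x -9.5 mm, open toward +x.
- tongue (a point): middle of the outer part of the lid's tongue, 88 mm from the lid's axis along its +x, 12.5 mm above its underside. The tongue is 16 mm wide, z 10..15 mm, its tip at 93 mm. Lower it into the free space on the far (+x) side of the catch, 15 to 40 degrees before it, then turn the lid clockwise (from above) until the tongue's side meets the stop wall.
- lid: Round grey lid, 150 mm across, 0.15 to 0.3 kg, lying right side up to the right of the chopper. Origin at the centre of its underside, z up, +x toward its tongue. Underneath a disc (z 0..10 mm, radius 66, tapered to 60 below) drops into the bowl; the flange (radius 75, z 10..15 mm) rests on the rim. On top a straight grip bar along x: 66 mm long, 14 mm thick, z 15..45 mm.
- pin_tip (a point): tip of the small steel safety pin that sticks out 8 mm from the catch's stop wall toward +x. The lid's tongue pushes it in (under 0.2 N) as it goes home; until then it blocks the dial at off.
- speed_dial (a joint): angle of the dial, rad: 0 = off, grows clockwise seen from above; clicks at 0.4, 0.8 and 1.2 = first, second, third speed, end stop at 1.27. A return spring (0.06 Nm at off, 0.14 Nm at the third) turns it back to off from any click when let go; each click adds about 0.03 Nm. Blocked at off until the lid is locked (then free). Dots on the deck mark the clicks (one, two, three), a bar marks off.
- dial_grip (a point): on the dial's axis inside its grip wing, 161 mm above the worktop (9 mm below the wing's top). x = along the wing toward its white pointer line, z up; turns with the dial. At off the pointer points 2.171 rad (124 deg) anticlockwise from the chopper's x.
- dial: the black dial with its straight grip wing: 46 mm long, 13 mm thick, 145 to 170 mm above the worktop, on a disc 52 mm across whose top is at 145 mm. Origin on the dial's axis at the deck, 135 mm above the worktop; x along the wing toward the pointer.
- lid_grip (a point): on the lid's axis in its grip bar, 34 mm above the lid's underside (11 mm below the bar's top). Axes are the lid's.
- china_bowl: small white china bowl, 130 mm across, 58 mm high, empty, behind the chopper; bystander
- salt_shaker: glass salt shaker with a grey top, 44 mm across, 90 mm high, behind the chopper; bystander
- spice_jar: small spice jar, 45 mm across, 106 mm high, behind the chopper; bystander
- jam_jar: glass jam jar with a white lid, 72 mm across, 102 mm high, behind the chopper; bystander
- mug: white mug with a handle, 82 mm across, 94 mm high, at the front edge of the worktop; bystander
- teaspoon: steel teaspoon, 139 mm long, lying at the front edge; bystander
- lemon: lemon, 78 x 55 x 56 mm, lying at the right, behind the lid; bystander

How it is judged:
By the outcome, as a careful person would: the job done as asked, in the order asked, and still so for the second after the job is handed in, while the arm keeps its last pose, push and grip.
It also fails if it takes over 69 s, if anything falls off the work surface, if the arm or the gripper's body presses on something with over 40 N, if the wrist force passes 120 N, or if a joint passes its speed limit or range.

## Working session

There is one attempt and no reset: what is moved stays moved. The work goes in short steps, Python scripts to look and compute and a tool call to move; the robot and the scene stay as the last step left them, time stands still between calls to the robot, and variables do not carry over. Pictures are saved under pics/ and viewed, at most 10 in all, crops included, and the job is handed in when it is done.

Besides the shell and the picture viewer there is one more tool, called after "Emit:" as name(argument=value, ...), one argument or row to a line, values as JSON. arm_command: Moves the arm, as the interface text tells. Its arguments: {"type":"object","properties":{"deltas":{"type":"array"},"gripper":{"type":"number"},"squeeze":{"type":"number"}},"required":["deltas"]}

```bash
mkdir -p pics; ls; python3 - <<'E'
from plant import monitor, eyes
import cv2
for n in("scene","top"):
    cv2.imwrite(f"pics/{n}0.png",eyes.read_camera(n)); print(n,eyes.camera_model(n))
s=monitor.read_state();print(s)
E
```

```text
pics
scene {'fx': 515.1130529735581, 'fy': 515.1130529735581, 'cx': 312.34270466251587, 'cy': 234.27803436847807, 'k1': -0.00334974090501141, 'rvec': array([ 1.23261459, -2.33855721,  0.95547934]), 'tvec': array([0.25738843, 0.42981459, 1.12766669])}
top {'fx': 462.64643418645267, 'fy': 462.64643418645267, 'cx': 322.32558225398986, 'cy': 243.51023029689304, 'k1': -0.08462133282816718, 'rvec': array([ 2.14263921, -2.19798406,  0.14284278]), 'tvec': array([-0.04901004,  0.56348761,  1.03921843])}
{'t': 0.1, 'q': array([ 1.25061124e+00,  1.31098787e-01,  1.48915211e+00,  2.50781910e-05,
        1.52299038e+00, -8.54261777e-02]), 'dq': array([ 0.00182708, -0.00334908, -0.00146973,  0.00094365,  0.00014055,
       -0.00231034]), 'joint_torque': array([ 1.01087706e-03, -5.61348581e+01, -4.93085897e+01,  7.69820320e-02,
        2.91319925e-02, -6.62297907e-05]), 'tool_pos': array([0.13939059, 0.58306703, 0.21769452]), 'orientation': array([-3.67872249e-01, -3.11961978e+00,  2.52836440e-03]), 'force': array([ 0.07584264,  0.35222061, -0.45883291]), 'wrist_torque': array([ 0.01824475, -0.01459019,  0.02533048]), 'gripper_force': 0.0, 'opening': 0.09306341988430877}
```

View pics/scene0.png

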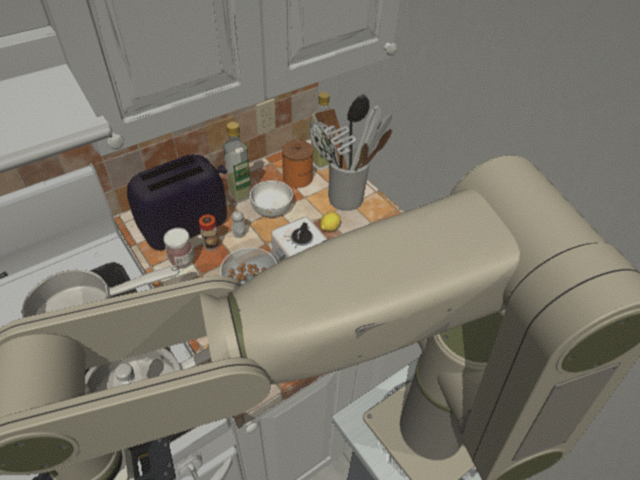

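View pics/top0.png

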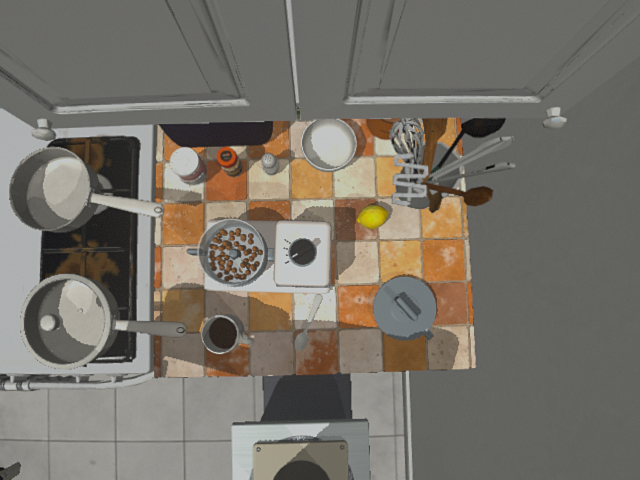

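Top view: chopper bowl at about (233,253), dial at (302,252), lid at about (405,307) with tongue at lower right (428,333); mug, spoon in front, lemon at (374,217). I'll enlarge and set up helpers.

```bash
cat > h.py <<'E'
import numpy as np, cv2
from scipy.spatial.transform import Rotation as R
from plant import monitor, eyes
def ray(m,u,v):
    d=np.array([m['k1'],0,0,0,0.]); K=np.array([[m['fx'],0,m['cx']],[0,m['fy'],m['cy']],[0,0,1.]])
    p=cv2.undistortPoints(np.array([[[u,v]]],float),K,d)[0,0]
    M=R.from_rotvec(np.ravel(m['rvec'])).as_matrix(); t=np.ravel(m['tvec'])
    return -M.T@t, M.T@np.array([p[0],p[1],1.])
def onz(m,u,v,z):
    c,d=ray(m,u,v); return c+d*(z-c[2])/d[2]
def proj(m,P):
    K=np.array([[m['fx'],0,m['cx']],[0,m['fy'],m['cy']],[0,0,1.]])
    return cv2.projectPoints(np.array(P,float).reshape(-1,1,3),np.ravel(m['rvec']),np.ravel(m['tvec']),K,np.array([m['k1'],0,0,0,0.]))[0][:,0]
def tri(obs):  # [(model,u,v),...]
    A=0;b=0
    for m,u,v in obs:
        c,d=ray(m,u,v); d=d/np.linalg.norm(d); P=np.eye(3)-np.outer(d,d); A=A+P; b=b+P@c
    return np.linalg.solve(A,b)
E
python3 - <<'E'
from h import *
m=eyes.camera_model('top'); im=cv2.imread('pics/top0.png')
print(ray(m,320,240)[0])
for n,u,v,z in [('bowl',233,253,.105),('dial',302,252,.17),('lid',405,307,.015),('tongue',428,333,.0125)]: print(n,onz(m,u,v,z))
c=im[205:355,185:445]; cv2.imwrite('pics/c0.png',cv2.resize(c,None,fx=3,fy=3,interpolation=cv2.INTER_CUBIC))
E
```

```text
[ 0.4399866  -0.04349723  1.09745842]
bowl [0.53792363 0.13098307 0.105     ]
dial [ 0.53012464 -0.01943963  0.17      ]
lid [ 0.41014433 -0.25278273  0.015     ]
tongue [ 0.34801195 -0.30491961  0.0125    ]
```

View pics/c0.png

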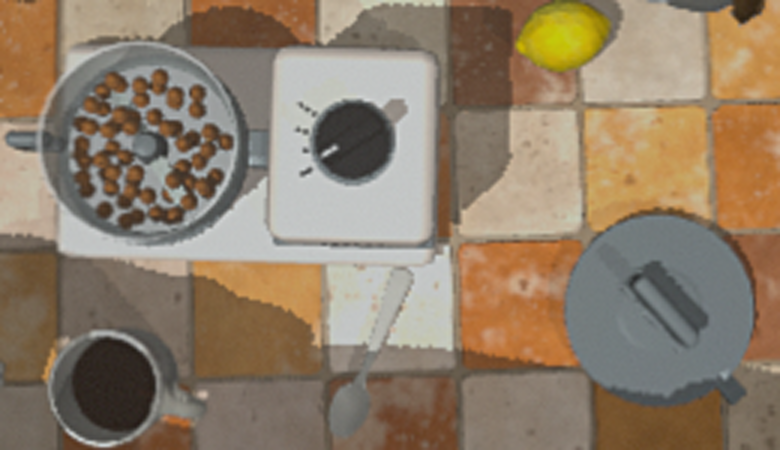

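Crop (3x): bowl centre (145,143), deck corners (275,50)-(437,243), dial at (352,142) with pointer to the lower left, lid disc centre (660,308), its bar running (638,282)→(692,340), tongue tip (735,388). Lid yaw is about -140°. I'm moving the wrist over toward the lid.

Emit:
arm_command(
  deltas=[
    [[3.1, -1.8, 0.6, 0, 0, -5], [3.1, -1.8, 0.6, 0, 0, -5], [3.1, -1.8, 0.6, 0, 0, -5], [3.1, -1.8, 0.6, 0, 0, -5], [3.1, -1.8, 0.6, 0, 0, -5], [3.1, -1.8, 0.6, 0, 0, -5], [3.1, -1.8, 0.6, 0, 0, -5], [3.1, -1.8, 0.6, 0, 0, -5], [3.1, -1.8, 0.6, 0, 0, -5], [1.6, -3.3, 0, 0, 0, -5], [1.6, -3.3, 0, 0, 0, -5], [1.6, -3.3, 0, 0, 0, -5]],
  ],
  gripper=1,
)

```text
t: 1.1
tool_pos: [0.4671, 0.3209, 0.272]
orientation: [-1.884, -2.514, 0.002]
force: [0.5, 0.0, 0.3]
opening: 0.093
gripper_force: 0.0
```

Emit:
arm_command(
  deltas=[
    [[0.8, -3.7, 0, 0, 0, -6], [0.5, -3.8, 0, 0, 0, -6], [0.3, -3.8, 0, 0, 0, -6], [0, -3.8, 0, 0, 0, -6], [0, -3.8, 0, 0, 0, -6], [0, -3.8, 0, 0, 0, -6], [-0.5, -3.8, 0, 0, 0, -6], [-0.8, -3.8, 0, 0, 0, -6], [-1.2, -3.6, 0, 0, 0, -6], [-1.2, -3.6, 0, 0, 0, -6], [-1.2, -3.6, 0, 0, 0, -6], [-1.2, -3.6, 0, 0, 0, -6]],
  ],
)

```text
t: 2.1
tool_pos: [0.4204, -0.1259, 0.2724]
orientation: [-3.002, -0.925, 0.0]
force: [0.8, -1.0, 0.5]
opening: 0.0929
gripper_force: 0.0
```

```bash
python3 - <<'E'
from h import *
s=monitor.read_state(); print(s['t'],s['tool_pos'],s['orientation'],s['force'])
m=eyes.camera_model('wrist'); im=eyes.read_camera('wrist'); cv2.imwrite('pics/w1.png',im); np.save('w1.npy',m,allow_pickle=True)
print(m, proj(m,[[.41,-.253,.015],[.348,-.305,.0125]]), ray(m,320,240)[0])
E
```

```text
2.1 [ 0.42044234 -0.125864    0.2723505 ] [-3.00200830e+00 -9.25319703e-01  2.97081868e-04] [ 0.79897375 -0.98819392  0.48071238]
{'fx': 392.0386552332629, 'fy': 392.0386552332629, 'cx': 317.150747752093, 'cy': 240.26185168122112, 'k1': 0.013856440735867425, 'rvec': array([-2.57838741,  1.36426805,  0.17044004]), 'tvec': array([-0.34035031,  0.22562023,  0.50990783])} [[404.45652422 274.23319738]
 [407.17660752 337.44005922]] [ 0.4759719  -0.08781853  0.43873394]
```

View pics/w1.png

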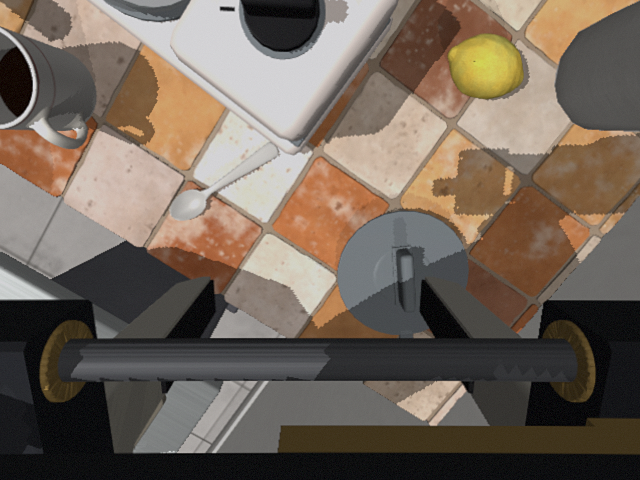

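Wrist view: the lid shows at (403,273), its bar from about (405,246) to (404,310), with the tongue partly hidden behind the gripper. It lies within 2 mm of the top-view estimate. I'm taking a second view from further back.

Emit:
arm_command(
  deltas=[
    [[-1.5, -3, 0, 0, 0, 1], [-1.5, -3, 0, 0, 0, 1], [-1.5, -3, 0, 0, 0, 1], [-1.5, -3, 0, 0, 0, 1], [-1.5, -3, 0, 0, 0, 1], [-1.5, -3, 0, 0, 0, 1], [0, 0, 0, 0, 0, 0], [0, 0, 0, 0, 0, 0]],
  ],
)

```text
t: 2.82
tool_pos: [0.3307, -0.3052, 0.2721]
orientation: [-2.948, -1.083, 0.0]
force: [0.9, 0.2, 1.4]
opening: 0.0932
gripper_force: 0.0
```

```bash
python3 - <<'E'
from h import *
s=monitor.read_state(); print(s['t'],s['tool_pos'],s['orientation'],s['force'])
m=eyes.camera_model('wrist'); im=eyes.read_camera('wrist'); cv2.imwrite('pics/w2.png',im); np.save('w2.npy',m,allow_pickle=True)
c=proj(m,[[.41,-.253,.015]])[0]; print(c)
a=cv2.resize(im[100:340,200:440],(560,560),interpolation=cv2.INTER_CUBIC)
b=cv2.imread('pics/w1.png'); b=cv2.resize(b[200:340,374:434],(240,560),interpolation=cv2.INTER_CUBIC)
cv2.imwrite('pics/w2c.png',np.hstack([a,b]))
E
```

```text
2.8167 [ 0.33072598 -0.30521942  0.27210713] [-2.94761966e+00 -1.08331000e+00  4.50347759e-04] [0.86475085 0.23341602 1.3609905 ]
[328.84500638 113.70575574]
```

View pics/w2c.png

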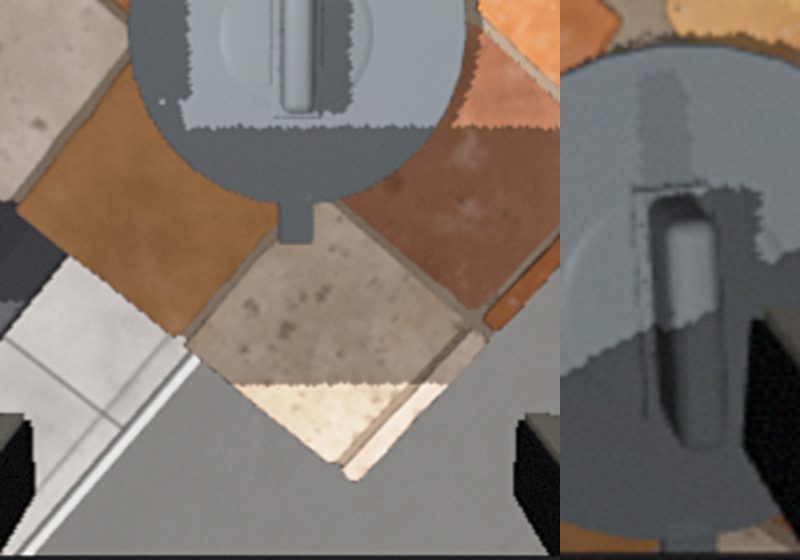

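Crop: the tongue tip is at (296,244), sides 278..314; the bar's tongue end is at (298,112) in the left part and at (700,447) in the right (older) view. Time to triangulate.

```bash
python3 - <<'E'
from h import *
from scipy.optimize import least_squares
m1=np.load('w1.npy',allow_pickle=True).item();m2=np.load('w2.npy',allow_pickle=True).item();mt=eyes.camera_model('top')
print('bar end',tri([(m1,409,311.7),(m2,327.7,148)]))
im=cv2.imread('pics/w2.png'); 
# fit lid x,y,z,yaw
obs=[(m2,326.9,204.6,(.093,0,.015)),(m2,327.7,148,(.033,0,.045)),(m1,409,311.7,(.033,0,.045)),(m1,406.5,255.5,(-.033,0,.045)),
 (m2,327,188,(.075,0,.015)),(m1,402.5,273.5,(0,0,.013)),(mt,405,307.7,(0,0,.013))]
def f(p):
    c,s=np.cos(p[3]),np.sin(p[3]); r=[]
    for m,u,v,q in obs:
        P=[p[0]+c*q[0]-s*q[1],p[1]+s*q[0]+c*q[1],p[2]+q[2]]; d,_=ray(m,u,v); r+=list((proj(m,[P])[0]-[u,v])/m['fx']*np.linalg.norm(d-P)*1000)
    return r
s=least_squares(f,[.41,-.253,0,-2.4]); print(s.x,np.degrees(s.x[3])); print(np.round(s.fun,1).reshape(-1,2))
st=monitor.read_state(); Rm=R.from_rotvec(st['orientation']).as_matrix(); print('yyaw',np.degrees(np.arctan2(Rm[1,1],Rm[0,1])),st['tool_pos'])
E
```

```text
bar end [ 0.38277226 -0.27345617  0.04106907]
[ 0.40784755 -0.25298134 -0.00415078 -2.43823484] -139.70056595212105
[[-0.1 -0.3]
 [ 0.2  0.8]
 [ 1.   0.3]
 [ 0.4 -1.2]
 [-0.1 -0.1]
 [-0.4  0.5]
 [-0.9  0.5]]
yyaw -49.548650964464485 [ 0.33138353 -0.30427671  0.27219776]
```

Emit:
arm_command(
  deltas=[
    [[2.6, 1.7, -2, 0, 0, 0], [2.6, 1.7, -2, 0, 0, 0], [2.6, 1.7, -2, 0, 0, 0], [0, 0, -3.5, 0, 0, 0], [0, 0, -3.5, 0, 0, 0], [0, 0, -3.5, 0, 0, 0], [0, 0, -3, 0, 0, 0], [0, 0, -2.5, 0, 0, 0], [0, 0, -2, 0, 0, 0], [0, 0, -0.7, 0, 0, 0], [0, 0, -0.5, 0, 0, 0], [0, 0, 0, 0, 0, 0]],
  ],
)

```text
t: 3.87
tool_pos: [0.4098, -0.2525, 0.0204]
orientation: [-2.946, -1.09, 0.0]
force: [-0.3, -0.3, 0.2]
opening: 0.0929
gripper_force: 0.0
```

Emit:
arm_command(
  deltas=[
    [[0, 0, 0, 0, 0, 0], [0, 0, 0, 0, 0, 0], [0, 0, 0, 0, 0, 0], [0, 0, 0, 0, 0, 0], [0, 0, 0, 0, 0, 0], [0, 0, 0, 0, 0, 0], [0, 0, 0, 0, 0, 0], [0, 0, 0, 0, 0, 0]],
  ],
  gripper=-1,
  squeeze=30,
)

```text
t: 4.53
tool_pos: [0.4095, -0.2535, 0.0207]
orientation: [2.947, 1.088, 0.0]
force: [-0.3, 0.5, 0.4]
opening: 0.0441
gripper_force: 0.0
```

```bash
python3 - <<'E'
from h import *
s=monitor.read_state(); print({k:np.round(s[k],4) for k in s})
E
```

```text
{'t': np.float64(4.5333), 'q': array([-0.6608,  0.0081,  1.9976,  0.    ,  1.1358,  0.2024]), 'dq': array([-0.    ,  0.0002,  0.0001,  0.0001,  0.0011, -0.0006]), 'joint_torque': array([-1.60000e-03, -4.31251e+01, -4.26757e+01,  7.28000e-02,
       -2.10000e-03,  5.00000e-04]), 'tool_pos': array([ 0.4095, -0.2535,  0.0207]), 'orientation': array([2.947 , 1.0884, 0.    ]), 'force': array([-0.2888,  0.4686,  0.4182]), 'wrist_torque': array([-0.0556,  0.0956, -0.0069]), 'gripper_force': np.float64(0.0), 'opening': np.float64(0.0441)}
```

Emit:
arm_command(
  deltas=[
    [[0, 0, 0, 0, 0, 0], [0, 0, 0, 0, 0, 0], [0, 0, 0, 0, 0, 0], [0, 0, 0, 0, 0, 0], [0, 0, 0, 0, 0, 0], [0, 0, 0, 0, 0, 0]],
  ],
)

```text
t: 5.03
tool_pos: [0.4094, -0.2533, 0.0206]
orientation: [-2.947, -1.088, 0.0]
force: [-0.5, 1.3, 1.9]
opening: 0.0137
gripper_force: 30.0
```

Emit:
arm_command(
  deltas=[
    [[0, 0, 1, 0, 0, 0], [0, 0, 2, 0, 0, 0], [0, 0, 3, 0, 0, 0], [0, 0, 3.5, 0, 0, 0], [0, 0, 3.5, 0, 0, 0], [0, 0, 3.5, 0, 0, 0], [0, 0, 3.5, 0, 0, 0], [0, 0, 3, 0, 0, 0], [0, 0, 1, 0, 0, 0], [0, 0, 0, 0, 0, 0]],
  ],
)

```text
t: 5.87
tool_pos: [0.4109, -0.2545, 0.2642]
orientation: [2.942, 1.087, 0.005]
force: [-0.6, 0.4, -3.3]
opening: 0.014
gripper_force: 30.0
```

Emit:
arm_command(
  deltas=[
    [[0, 3.5, 0, 0, 0, 7], [0, 3.5, 0, 0, 0, 7], [0, 3.5, 0, 0, 0, 7], [0, 3.5, 0, 0, 0, 7], [0, 3.5, 0, 0, 0, 7], [0, 3.5, 0, 0, 0, 5], [0, 0, 0, 0, 0, 0], [0, 0, 0, 0, 0, 0], [0, 0, 0, 0, 0, 0]],
  ],
)

```text
t: 6.62
tool_pos: [0.4088, -0.0435, 0.2587]
orientation: [-2.396, -2.029, 0.003]
force: [-0.9, -0.7, -2.9]
opening: 0.0138
gripper_force: 30.0
```

```bash
cat > shot.py <<'E'
from h import *
import sys
n=sys.argv[1]
s=monitor.read_state(); print(s['t'],s['tool_pos'],s['orientation'],s['force'],np.abs(s['dq']).max())
m=eyes.camera_model('wrist'); im=eyes.read_camera('wrist'); cv2.imwrite(f'pics/{n}.png',im); np.save(n+'.npy',m,allow_pickle=True)
E
python3 shot.py w3
```

```text
6.6167 [ 0.4088153  -0.04349645  0.25866859] [-2.39575069 -2.02924074  0.00329057] [-0.89131736 -0.7223635  -2.89856329] 0.029983838738660774
```

View pics/w3.png

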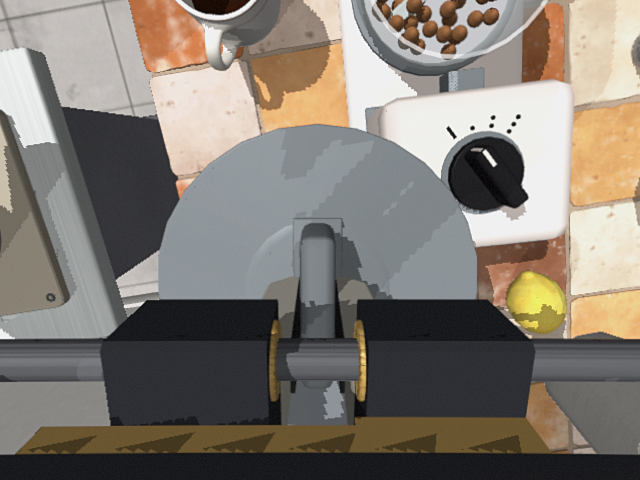

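Emit:
arm_command(
  deltas=[
    [[2, 2, 0.5, 0, 0, 6], [2, 2, 0.5, 0, 0, 6], [2, 2, 0.5, 0, 0, 6], [2, 2, 0.5, 0, 0, 6], [0, 0, 0, 0, 0, 0], [0, 0, 0, 0, 0, 0], [0, 0, 0, 0, 0, 0]],
  ],
)

```text
t: 7.25
tool_pos: [0.4892, 0.0352, 0.2796]
orientation: [-1.926, -2.481, 0.003]
force: [-0.3, 0.3, -2.9]
opening: 0.0138
gripper_force: 30.0
```

```bash
python3 shot.py w4
```

```text
7.25 [0.48924334 0.03518413 0.27961176] [-1.92560451 -2.48062814  0.0025097 ] [-0.30266953  0.32625057 -2.91520312] 0.022745362488559996
```

View pics/w4.png

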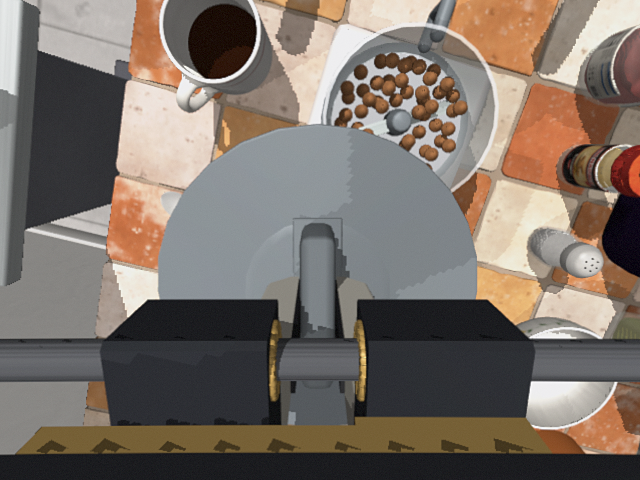

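w3 shows the dial at (485,171) with its wing from (480,150) to (520,200) and the deck edge at right (572,85)-(566,235). w4 shows the bowl's rim: right (497,110), top (413,23). Next I'm fitting the chopper's pose to the edges.

```bash
cat > fit.py <<'E'
from h import *
from scipy.optimize import minimize, least_squares
mt=eyes.camera_model('top'); m3,m4=[np.load(n+'.npy',allow_pickle=True).item() for n in('w3','w4')]
V={'top':(mt,cv2.imread('pics/top0.png')),'w3':(m3,cv2.imread('pics/w3.png')),'w4':(m4,cv2.imread('pics/w4.png'))}
# hand points on rim (outer edge)
obs=[('w4',497,110),('w4',413,23),('w4',470,52),('w4',478,165),('top',185+37/3,205+143/3),('top',185+247/3,205+143/3),('top',185+142/3,205+42/3),('top',185+142/3,205+243/3)]
def f(p,names,z=.105): return [1000*(np.hypot(*(onz(V[n][0],u,v,z)[:2]-p))-.073) for n,u,v in obs if n in names]
for nm in(['w4'],['top'],['top','w4']):
    s=least_squares(f,[.538,.131],args=(nm,)); print(nm,s.x,np.round(s.fun,1))
G={}
for n,(m,im) in V.items():
    g=cv2.GaussianBlur(cv2.cvtColor(im,cv2.COLOR_BGR2GRAY),(0,0),1.2).astype(np.float32); G[n]=np.hypot(cv2.Sobel(g,cv2.CV_32F,1,0),cv2.Sobel(g,cv2.CV_32F,0,1))
a=np.linspace(0,2*np.pi,180,endpoint=False)
def samp(n,P):
    q=proj(V[n][0],P).astype(np.float32); return cv2.remap(G[n],q[:,:1],q[:,1:],cv2.INTER_LINEAR,borderValue=0)[:,0]
def pts(p,L):
    c,s=np.cos(p[2]),np.sin(p[2]); L=np.array(L); return np.c_[p[0]+c*L[:,0]-s*L[:,1],p[1]+s*L[:,0]+c*L[:,1],L[:,2]]
rim=np.c_[.073*np.cos(a),.078+.073*np.sin(a),0*a+.105]
t=np.linspace(-1,1,60)
deck=np.vstack([np.c_[.06*t,0*t-.018,0*t+.135],np.c_[.06*t,0*t-.138,0*t+.135],np.c_[0*t+.07,.05*t-.078,0*t+.135],np.c_[0*t-.07,.05*t-.078,0*t+.135]])
def sc(p,w):
    r=0
    for n,k in w:
        r-=np.minimum(samp(n,pts(p,rim if k=='r' else deck)),150).mean()
    return r
for w in([('top','r'),('top','d')],[('w3','d'),('w4','r')],[('top','r'),('top','d'),('w3','d'),('w4','r')]):
    best=None
    for x in np.arange(.525,.55,.0015):
        for y in np.arange(.04,.066,.0015):
            for yw in np.radians(np.arange(-6,5,1)):
                v=sc((x,y,yw),w)
                if best is None or v<best[0]: best=(v,x,y,yw)
    s=minimize(sc,best[1:],args=(w,),method='Nelder-Mead',options=dict(initial_simplex=np.array(best[1:])+np.vstack([np.zeros(3),np.diag([.0015,.0015,.015])])))
    p=s.x; print(w,p[:2],np.degrees(p[2]),s.fun,'bowl',pts(p,[[0,.078,.105]])[0],'dial',pts(p,[[0,-.078,.17]])[0])
E
time python3 fit.py
```

```text
['w4'] [0.53957607 0.13363635] [ 1.7  0.9 -1.8 -0.6]
['top'] [0.53958801 0.13259894] [ 2.7  2.7 -0.4 -0.5]
['top', 'w4'] [0.53961324 0.13310845] [ 1.9  1.4 -1.4 -0.7  2.2  3.3 -0.4 -0.4]
[('top', 'r'), ('top', 'd')] [0.53625362 0.05837572] -5.335788711478463 -205.97425842285156 bowl [0.54350704 0.13603773 0.105     ] dial [ 0.52900021 -0.01928629  0.17      ]
[('w3', 'd'), ('w4', 'r')] [0.53951382 0.05651409] -4.022817786302581 -109.53875732421875 bowl [0.54498581 0.13432191 0.105     ] dial [ 0.53404183 -0.02129373  0.17      ]
[('top', 'r'), ('top', 'd'), ('w3', 'd'), ('w4', 'r')] [0.53728554 0.05732596] -5.348507273658725 -303.3330993652344 bowl [0.5445562  0.13498636 0.105     ] dial [ 0.53001488 -0.02033444  0.17      ]
real	0m2.405s
user	0m2.828s
sys	0m0.100s
```

```bash
cat >> fit.py <<'E'
def ov(n,box,sz,plist):
    x0,y0,w,h=box; k=sz/w; im=cv2.resize(V[n][1][y0:y0+h,x0:x0+w],None,fx=k,fy=k,interpolation=cv2.INTER_CUBIC)
    for p,col in plist:
        for P in(rim,deck):
            for q in proj(V[n][0],pts(p,P))[::2]:
                c=tuple(int(round(v)) for v in ((q[0]+.5-x0)*k-.5,(q[1]+.5-y0)*k-.5))
                if 0<=c[0]<im.shape[1] and 0<=c[1]<im.shape[0]: im[c[1],c[0]]=col; 
    return im
pl=[((.5373,.0573,np.radians(-5.35)),(0,255,0)),((.535,.0553,np.radians(-3.5)),(255,0,255))]
A=ov('top',(190,210,160,90),800,pl)[:330]
B=ov('w4',(300,10,210,190),300,pl); C=ov('w3',(340,0,250,250),300,pl)
o=np.zeros((600,800,3),np.uint8); o[:330]=A[:330]; o[330:600,:300]=B[:270]; o[330:600,300:600]=C[:270]; 
cv2.imwrite('pics/ov.png',o)
E
python3 fit.py >/dev/null
```

```text
(no output)
```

View pics/ov.png

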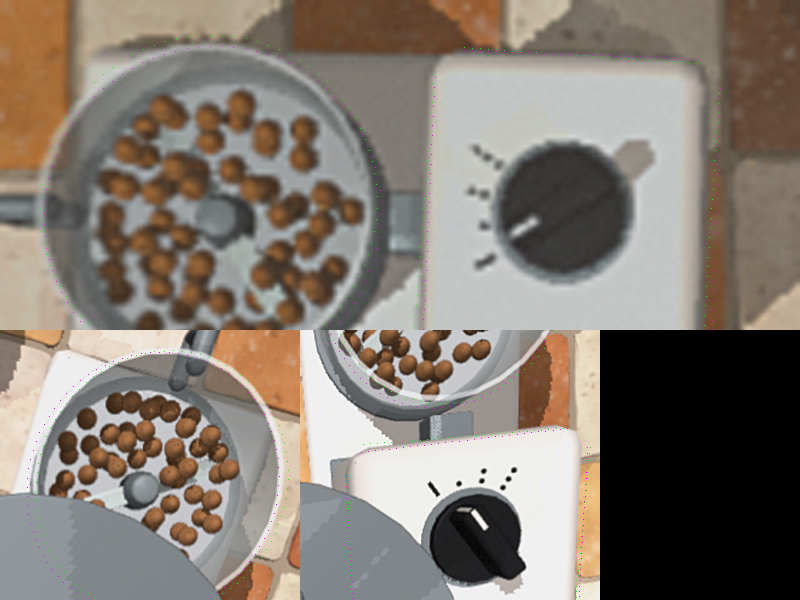

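The overlay crop shows the rim clearly. Top part (5x): left edge 38, right edge about 374, top 44. w4 part: right edge 283, left edge 36, top 351. The dial disc is centred at (565,212) in the top part.

```bash
cat > f2.py <<'E'
from h import *
from scipy.optimize import least_squares
mt=eyes.camera_model('top'); m3,m4=[np.load(n+'.npy',allow_pickle=True).item() for n in('w3','w4')]
print('rim top',onz(mt,231,252.4,.105),'rim w4',onz(m4,411.6,110.5,.105),'tri',tri([(mt,231,252.4),(m4,411.6,110.5)]))
T=lambda X,Y:(190+X/5-.4,210+Y/5-.4); W=lambda X,Y:(340+(X-300)/1.2,(Y-330)/1.2); Q=lambda X,Y:(300+X/1.4286,10+(Y-330)/1.4286)
print('disc top',onz(mt,*T(565,212),.142),'disc w3',onz(m3,*W(474,539),.140))
print('pointer outer end: top',onz(mt,*T(513,233),.17),'w3',onz(m3,*W(469,508),.17),tri([(mt,*T(513,233)),(m3,*W(469,508))]))
print('pointer inner end: top',onz(mt,*T(538,218),.17),'w3',onz(m3,*W(485,529),.17),tri([(mt,*T(538,218)),(m3,*W(485,529))]))
for n,a,b in [('off bar in',(493,258),(439,495)),('3dots?',(500,165),(504,487))]:
    print(n,tri([(mt,*T(*a)),(m3,*W(*b))]),onz(mt,*T(*a),.135),onz(m3,*W(*b),.135))
print('deck top-right corner',onz(mt,*T(702,62),.135),onz(m3,*W(578,432),.135),'top-left',onz(mt,*T(434,60),.135),'botleft w3',onz(m3,*W(350,455),.135))
r=[Q(283,445),Q(160,351),Q(245,385),Q(36,460),Q(70,385)]
def f(p): return [1000*(np.hypot(*(onz(m4,u,v,.105)[:2]-p[:2]))-.073) for u,v in r]
s=least_squares(f,[.538,.131]);print(s.x,s.fun)
E
python3 f2.py
```

```text
rim top [0.53932746 0.13530136 0.105     ] rim w4 [0.54123692 0.14324957 0.105     ] tri [0.54311047 0.14217631 0.08607515]
disc top [ 0.53281512 -0.01995686  0.142     ] disc w3 [ 0.53391938 -0.01963828  0.14      ]
pointer outer end: top [5.22130512e-01 4.37834936e-04 1.70000000e-01] w3 [0.52027589 0.00150426 0.17      ] [0.52274457 0.00084913 0.16360737]
pointer inner end: top [ 0.52793845 -0.00973393  0.17      ] w3 [ 0.52794548 -0.01080653  0.17      ] [ 0.5275859  -0.01020523  0.17139481]
off bar in [0.5141376  0.0097905  0.14406728] [0.51498101 0.01062996 0.135     ] [0.51703417 0.0090155  0.135     ]
3dots? [0.55367162 0.00708429 0.13782999] [0.55392913 0.00699059 0.135     ] [0.55507695 0.00716608 0.135     ]
deck top-right corner [ 0.59552507 -0.07882034  0.135     ] [0.59778952 0.03056005 0.135     ] top-left [0.59910611 0.03396279 0.135     ] botleft w3 [0.46772845 0.04019305 0.135     ]
[0.54201377 0.13482262] [ 1.44704293 -0.84627574 -1.43652251 -1.17625848  2.38821848]
```

```bash
python3 - <<'E'
from h import *
for n,p,o in (('w3',[.4088,-.0435,.2587],[-2.396,-2.029,.003]),('w4',[.4892,.0352,.2796],[-1.926,-2.481,.003])):
    m=np.load(n+'.npy',allow_pickle=True).item(); Rm=R.from_rotvec(o).as_matrix()
    print('tool z',Rm[:,2])
    g=p[2]-.0056
    for k,u,v,z in(('flange far edge',318,125,g),('left',159,270,g),('right',477,270,g),('bar end',318,226,p[2]+.0244)):
        print(k,np.round(1000*Rm.T@(onz(m,u,v,z)-p),1))
E
```

```text
tool z [-2.68662205e-03  2.15454575e-04 -9.99996368e-01]
flange far edge [74.  -0.2  5.6]
left [  9.8 -73.4   5.8]
right [ 9.9 72.9  5.4]
bar end [ 37.1  -0.3 -24.4]
tool z [-0.00176973 -0.00104454 -0.99999789]
flange far edge [74.2 -0.2  5.6]
left [ 10.1 -73.5   5.7]
right [10.1 73.   5.5]
bar end [ 37.3  -0.3 -24.4]
```

Emit:
arm_command(
  deltas=[
    [[1.3, 2.5, 0, 0, 0, 2.7], [1.3, 2.5, 0, 0, 0, 2.7], [1.3, 2.5, 0, 0, 0, 2.7], [1.2, 2.6, 0, 0, 0, 2.7], [0, 0, -3, 0, 0, 0], [0, 0, -3, 0, 0, 0], [0, 0, -3, 0, 0, 0], [0, 0, -3, 0, 0, 0], [0, 0, -1.5, 0, 0, 0], [0, 0, -0.5, 0, 0, 0], [0, 0, 0, 0, 0, 0], [0, 0, 0, 0, 0, 0]],
  ],
)

```text
t: 8.3
tool_pos: [0.5411, 0.1368, 0.1418]
orientation: [1.682, 2.653, 0.001]
force: [0.9, -1.3, -2.3]
opening: 0.014
gripper_force: 30.0
```

```bash
python3 shot.py w5; python3 - <<'E'
from h import *
mt=eyes.camera_model('top'); im=eyes.read_camera('top'); sc=eyes.read_camera('scene')
cv2.imwrite('pics/top5.png',im)
a=cv2.resize(im[200:300,180:340],(480,300),interpolation=cv2.INTER_CUBIC)
w=cv2.resize(cv2.imread('pics/w5.png'),(400,300)); s=cv2.resize(sc[180:330,150:350],(400,300),interpolation=cv2.INTER_CUBIC)
o=np.zeros((600,800,3),np.uint8); o[:300,:480]=a; o[300:,:400]=w; o[300:,400:]=s; cv2.imwrite('pics/v5.png',o)
E
```

```text
8.3 [0.54107793 0.13681046 0.14181293] [1.68150652e+00 2.65251509e+00 1.16889792e-03] [ 0.92377971 -1.34990549 -2.32689972] 0.028048789724048142
```

View pics/v5.png

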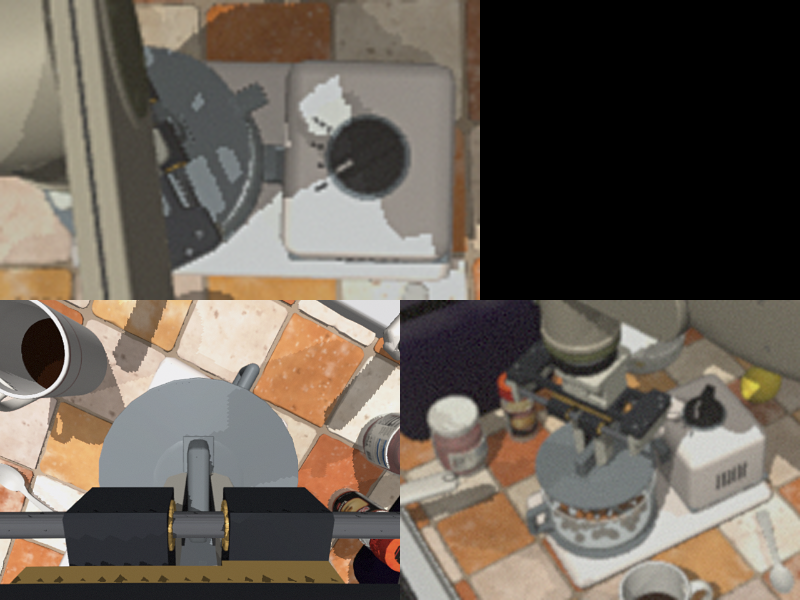

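The picture shows the tongue at (255,92), on the far side of the catch ledge at (272,165), with the lid over the bowl. Lowering gently.

Emit:
arm_command(
  deltas=[
    [[0, 0, -0.8, 0, 0, 0], [0, 0, -0.8, 0, 0, 0], [0, 0, -0.3, 0, 0, 0], [0, 0, -0.2, 0, 0, 0], [0, 0, 0, 0, 0, 0]],
  ],
)

```text
t: 8.87
tool_pos: [0.5399, 0.1375, 0.1187]
orientation: [-1.679, -2.654, 0.002]
force: [0.8, -0.1, -2.8]
opening: 0.0139
gripper_force: 30.0
```

Emit:
arm_command(
  deltas=[
    [[0, 0, -0.2, 0, 0, 0], [0, 0, -0.2, 0, 0, 0], [0, 0, 0, 0, 0, 0]],
  ],
)

```text
t: 9.12
tool_pos: [0.5408, 0.1376, 0.1157]
orientation: [1.68, 2.654, 0.0]
force: [-0.1, -0.1, -2.1]
opening: 0.0135
gripper_force: 30.0
```

Emit:
arm_command(
  deltas=[
    [[0, 0, -0.1, 0, 0, 0], [0, 0, -0.1, 0, 0, 0], [0, 0, 0, 0, 0, 0]],
  ],
)

```text
t: 9.37
tool_pos: [0.5409, 0.1376, 0.1156]
orientation: [1.679, 2.654, 0.001]
force: [-6.6, -1.4, 11.8]
opening: 0.0137
gripper_force: 30.0
```

Emit:
arm_command(
  deltas=[
    [[-0.1, 0, 0.1, 0, 0, 0], [0, 0, 0, 0, 0, -2.5], [0, 0, 0, 0, 0, -2.5], [0, 0, 0, 0, 0, -2.5], [0, 0, 0, 0, 0, -2.5], [0, 0, 0, 0, 0, -2.5], [0, 0, 0, 0, 0, -2.5], [0, 0, 0, 0, 0, -2.5], [0, 0, 0, 0, 0, 0]],
  ],
)

```text
t: 10.12
tool_pos: [0.5403, 0.1377, 0.1156]
orientation: [2.066, 2.365, 0.002]
force: [-0.1, 1.4, 4.1]
opening: 0.0136
gripper_force: 30.0
```

```bash
cat > st.py <<'E'
from h import *
s=monitor.read_state(); Rm=R.from_rotvec(s['orientation']).as_matrix()
print(round(s['t'],2),s['tool_pos'].round(4),'yyaw',np.degrees(np.arctan2(Rm[1,1],Rm[0,1])).round(2),'F',s['force'].round(1),'M',s['wrist_torque'].round(2),'op',round(s['opening'],4),s['gripper_force'])
E
python3 st.py
```

```text
10.12 [0.5403 0.1377 0.1156] yyaw 7.73 F [-0.1  1.4  4.1] M [-0.12  0.16 -0.02] op 0.0136 30.0042325258255
```

Emit:
arm_command(
  deltas=[
    [[0, 0, 0, 0, 0, -2], [0, 0, 0, 0, 0, -2], [0, 0, 0, 0, 0, -2], [0, 0, 0, 0, 0, -1], [0, 0, 0, 0, 0, 0]],
  ],
)

```text
t: 10.53
tool_pos: [0.5403, 0.1377, 0.1156]
orientation: [2.204, 2.238, 0.002]
force: [-0.3, 0.2, 5.9]
opening: 0.0141
gripper_force: 30.0
```

```bash
python3 st.py
```

```text
10.53 [0.5403 0.1377 0.1156] yyaw 0.88 F [-0.3  0.2  5.9] M [-0.09  0.12  0.15] op 0.0141 30.037529468536377
```

Emit:
arm_command(
  deltas=[
    [[0, 0, 0, 0, 0, -1], [0, 0, 0, 0, 0, -1], [0, 0, 0, 0, 0, -1], [0, 0, 0, 0, 0, -1], [0, 0, 0, 0, 0, 0]],
  ],
)

```text
t: 10.95
tool_pos: [0.5403, 0.1377, 0.1156]
orientation: [2.28, 2.16, 0.002]
force: [0.6, -0.2, 5.4]
opening: 0.0136
gripper_force: 30.0
```

```bash
python3 st.py
```

```text
10.95 [0.5403 0.1377 0.1156] yyaw -3.11 F [ 0.6 -0.2  5.4] M [-0.03  0.19  0.26] op 0.0136 30.045205056667328
```

Emit:
arm_command(
  deltas=[
    [[0, 0, 0, 0, 0, -1], [0, 0, 0, 0, 0, -1], [0, 0, 0, 0, 0, -1], [0, 0, 0, 0, 0, 0]],
  ],
)

```text
t: 11.28
tool_pos: [0.5407, 0.1377, 0.1156]
orientation: [2.337, 2.098, 0.004]
force: [4.2, 0.3, 5.4]
opening: 0.014
gripper_force: 31.1
```

```bash
python3 st.py
```

```text
11.28 [0.5407 0.1377 0.1156] yyaw -6.17 F [4.2 0.3 5.4] M [-0.07 -0.49  0.68] op 0.014 31.133617758750916
```

Emit:
arm_command(
  deltas=[
    [[0, 0, 0, 0, 0, -1], [0, 0, 0, 0, 0, -1], [0, 0, 0, 0, 0, 0], [0, 0, 0, 0, 0, 0]],
  ],
)

```text
t: 11.62
tool_pos: [0.5408, 0.1379, 0.1156]
orientation: [2.372, 2.058, 0.004]
force: [4.2, 0.6, 5.3]
opening: 0.0145
gripper_force: 31.6
```

```bash
python3 st.py; python3 - <<'E'
from h import *
im=eyes.read_camera('top'); cv2.imwrite('pics/top6.png',im); cv2.imwrite('pics/v6.png',cv2.resize(im[205:295,220:340],(800,600),interpolation=cv2.INTER_CUBIC))
E
```

```text
11.62 [0.5408 0.1379 0.1156] yyaw -8.11 F [4.2 0.6 5.3] M [ 0.18 -0.55  0.63] op 0.0145 31.551069694105536
```

Emit:
arm_command(
  deltas=[
    [[0, 0, 0, 0, 0, 0], [0, 0, 0, 0, 0, 0], [0, 0, 0, 0, 0, 0], [0, 0, 0, 0, 0, 0], [0, 0, 0, 0, 0, 0], [0, 0, 0, 0, 0, 0]],
  ],
  gripper=1,
)

```text
t: 12.17
tool_pos: [0.5392, 0.1375, 0.1142]
orientation: [-2.373, -2.057, 0.001]
force: [-0.4, -0.2, 0.6]
opening: 0.0502
gripper_force: 0.0
```

Emit:
arm_command(
  deltas=[
    [[0, 0, 1, 0, 0, 0], [0, 0, 1.5, 0, 0, 0], [0, 0, 3, 0, 0, 0], [0, 0, 3.5, 0, 0, 0], [0, 0, 2.5, 0, 0, 0], [0.5, -3.6, 0, 0, 0, 6.6], [0.5, -3.6, 0, 0, 0, 6.6], [0.5, -3.6, 0, 0, 0, 6.6], [0.5, -3.6, 0, 0, 0, 6.6], [0.4, -3.6, 0, 0, 0, 6.6], [0.4, -3.6, 0, 0, 0, 6.6], [0, 0, 0, 0, 0, 0]],
  ],
)

```text
t: 13.17
tool_pos: [0.5676, -0.0845, 0.2304]
orientation: [1.528, 2.743, -0.003]
force: [0.8, 0.4, -0.0]
opening: 0.0929
gripper_force: 0.0
```

Emit:
arm_command(
  deltas=[
    [[0, 0, 0, 0, 0, 0], [0, 0, 0, 0, 0, 0]],
  ],
)

```text
t: 13.33
tool_pos: [0.5675, -0.0782, 0.2301]
orientation: [-1.54, -2.738, -0.001]
force: [0.6, -0.8, -0.2]
opening: 0.093
gripper_force: 0.0
```

```bash
python3 st.py; python3 shot.py w7; python3 - <<'E'
from h import *
im=eyes.read_camera('top'); cv2.imwrite('pics/top7.png',im)
m=np.load('w7.npy',allow_pickle=True).item()
P=proj(m,[[.533,-.0195,.17],[.5363,.0479,.119]]); print(P)
a=cv2.resize(im[205:295,190:320],(433,300),interpolation=cv2.INTER_CUBIC)
w=cv2.imread('pics/w7.png'); x,y=P[0].round().astype(int); x0=max(0,min(640-160,x-80)); y0=max(0,min(480-120,y-60)); print('dialcrop',x0,y0)
d=cv2.resize(w[y0:y0+120,x0:x0+160],(400,300),interpolation=cv2.INTER_CUBIC)
x,y=P[1].round().astype(int); u0=max(0,min(640-160,x-80)); v0=max(0,min(480-120,y-60)); print('catchcrop',u0,v0)
e=cv2.resize(w[v0:v0+120,u0:u0+160],(400,300),interpolation=cv2.INTER_CUBIC)
f=cv2.resize(w,(400,300)); a=cv2.resize(im[210:285,190:290],(400,300),interpolation=cv2.INTER_CUBIC)
cv2.imwrite('pics/v7.png',np.vstack([np.hstack([a,f]),np.hstack([d,e])]))
E
```

```text
13.33 [ 0.5675 -0.0782  0.2301] yyaw 31.28 F [ 0.6 -0.8 -0.2] M [-0.06  0.04 -0.  ] op 0.093 0.0
13.3333 [ 0.56754331 -0.07822112  0.2300933 ] [-1.54020253e+00 -2.73807620e+00 -7.63017632e-04] [ 0.5691946  -0.75882974 -0.22181307] 0.027103656623313734
[[319.78956624 140.51163372]
 [377.57785998  51.32774914]]
dialcrop 240 81
catchcrop 298 0
```

View pics/v7.png

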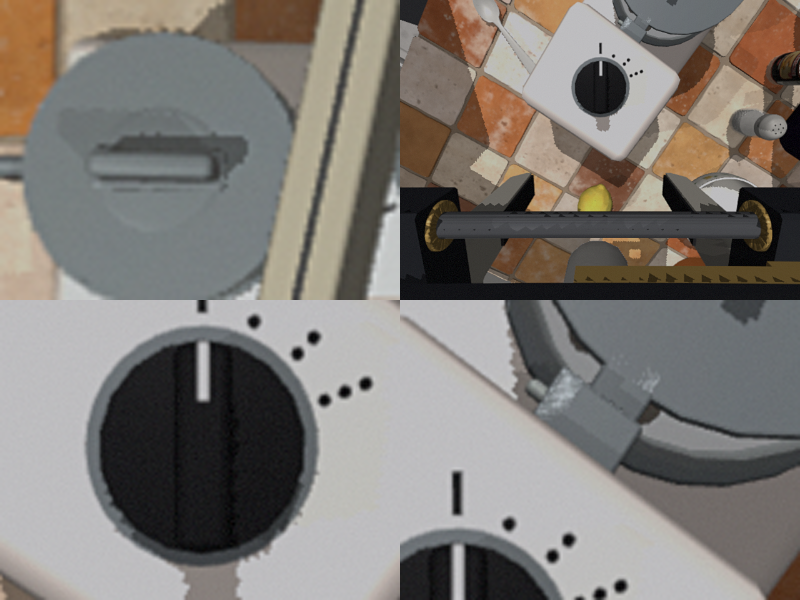

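The picture shows the lid flat on the bowl with its tongue under the ledge (around (620,390)), centred in the catch. The dial is at off, its wing vertical in the crop at (203,446), so aligned with the gripper. Moving on to the dial.

Emit:
arm_command(
  deltas=[
    [[-1.7, 3, 0, 0, 0, 0], [-1.75, 2.97, 0, 0, 0, 0], [0, 0, -2, 0, 0, 0], [0, 0, -2.5, 0, 0, 0], [0, 0, -2, 0, 0, 0], [0, 0, -1, 0, 0, 0], [0, 0, -0.6, 0, 0, 0], [0, 0, 0, 0, 0, 0], [0, 0, 0, 0, 0, 0]],
  ],
)

```text
t: 14.18
tool_pos: [0.5335, -0.0185, 0.1495]
orientation: [1.536, 2.74, 0.001]
force: [0.1, -0.8, -0.3]
opening: 0.0931
gripper_force: 0.0
```

Emit:
arm_command(
  deltas=[
    [[0, 0, 0, 0, 0, 0], [0, 0, 0, 0, 0, 0], [0, 0, 0, 0, 0, 0], [0, 0, 0, 0, 0, 0], [0, 0, 0, 0, 0, 0], [0, 0, 0, 0, 0, 0], [0, 0, 0, 0, 0, 0], [0, 0, 0, 0, 0, 0], [0, 0, 0, 0, 0, 0], [0, 0, 0, 0, 0, 0], [0, 0, 0, 0, 0, 0], [0, 0, 0, 0, 0, 0]],
  ],
  gripper=-1,
  squeeze=35,
)

```text
t: 15.18
tool_pos: [0.5331, -0.0187, 0.1486]
orientation: [-1.536, -2.74, -0.0]
force: [-0.5, -0.0, -0.1]
opening: 0.0177
gripper_force: 0.0
```

Emit:
arm_command(
  deltas=[
    [[0, 0, 0, 0, 0, 0], [0, 0, 0, 0, 0, 0], [0, 0, 0, 0, 0, 0], [0, 0, 0, 0, 0, 0]],
  ],
)

```text
t: 15.52
tool_pos: [0.5335, -0.0185, 0.1487]
orientation: [1.536, 2.74, 0.001]
force: [5.1, 2.4, -2.6]
opening: 0.013
gripper_force: 35.0
```

```bash
python3 st.py
```

```text
15.52 [ 0.5335 -0.0185  0.1487] yyaw 31.45 F [ 5.1  2.4 -2.6] M [ 0.37 -0.79  0.01] op 0.013 34.990383982658386
```

Emit:
arm_command(
  deltas=[
    [[0.05, 0.03, 0, 0, 0, -2], [0, 0, 0, 0, 0, -4], [0, 0, 0, 0, 0, -4], [0, 0, 0, 0, 0, -4], [0, 0, 0, 0, 0, -4], [0, 0, 0, 0, 0, -4], [0, 0, 0, 0, 0, -4], [0, 0, 0, 0, 0, 0]],
  ],
)

```text
t: 16.18
tool_pos: [0.5338, -0.0184, 0.1487]
orientation: [2.117, 2.321, 0.001]
force: [4.3, 1.9, -2.7]
opening: 0.0129
gripper_force: 35.0
```

```bash
python3 st.py
```

```text
16.18 [ 0.5338 -0.0184  0.1487] yyaw 5.27 F [ 4.3  1.9 -2.7] M [ 0.25 -0.64  0.13] op 0.0129 34.99853253364563
```

Emit:
arm_command(
  deltas=[
    [[0, 0, 0, 0, 0, -4], [0, 0, 0, 0, 0, -4], [0, 0, 0, 0, 0, -4], [0, 0, 0, 0, 0, -4], [0, 0, 0, 0, 0, -4], [0, 0, 0, 0, 0, -4], [0, 0, 0, 0, 0, -4], [0, 0, 0, 0, 0, -4], [0, 0, 0, 0, 0, -4], [0, 0, 0, 0, 0, -4], [0, 0, 0, 0, 0, -2], [0, 0, 0, 0, 0, 0]],
  ],
)

```text
t: 17.18
tool_pos: [0.5343, -0.0185, 0.1487]
orientation: [2.805, 1.413, 0.002]
force: [6.9, 0.9, -4.0]
opening: 0.0127
gripper_force: 35.0
```

```bash
python3 st.py
```

```text
17.18 [ 0.5343 -0.0185  0.1487] yyaw -36.53 F [ 6.9  0.9 -4. ] M [ 0.15 -1.04  0.06] op 0.0127 35.0011682510376
```

Emit:
arm_command(
  deltas=[
    [[0, 0, 0, 0, 0, -1], [0, 0, 0, 0, 0, -1], [0, 0, 0, 0, 0, -1], [0, 0, 0, 0, 0, 0], [0, 0, 0, 0, 0, 0]],
  ],
)

```text
t: 17.6
tool_pos: [0.5343, -0.0185, 0.1487]
orientation: [2.839, 1.342, 0.002]
force: [6.8, 1.2, -4.4]
opening: 0.0127
gripper_force: 35.0
```

```bash
python3 st.py
```

```text
17.6 [ 0.5343 -0.0185  0.1487] yyaw -39.4 F [ 6.8  1.2 -4.4] M [ 0.17 -1.07  0.24] op 0.0127 35.01288414001465
```

Emit:
arm_command(
  deltas=[
    [[0, 0, 0, 0, 0, 0], [0, 0, 0, 0, 0, 0], [0, 0, 0, 0, 0, 0], [0, 0, 0, 0, 0, 0], [0, 0, 0, 0, 0, 0], [0, 0, 0, 0, 0, 0]],
  ],
)

```text
t: 18.1
tool_pos: [0.5343, -0.0185, 0.1487]
orientation: [2.839, 1.342, 0.002]
force: [6.5, 1.6, -3.8]
opening: 0.0126
gripper_force: 35.0
```

```bash
python3 st.py; python3 - <<'E'
from plant import ticket
print(ticket.close_job())
E
```

```text
18.1 [ 0.5343 -0.0185  0.1487] yyaw -39.39 F [ 6.5  1.6 -3.8] M [ 0.12 -1.1   0.15] op 0.0126 35.01262664794922
the job is handed in; nothing more can be done
None
```

I handed the job in at 18.1 s: the lid is on the bowl and turned until it met the stop, and the gripper is holding the dial about 71° (1.24 rad) clockwise from off, past the third click at 1.2 rad. That dial angle comes from the gripper's turn, because the gripper hid the pointer from the camera.

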